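# Slide the carving board into its stand and bar it in

## Robot

A 6-joint arm with a two-finger parallel gripper is mounted at the origin on a cart in front of the work surface, level with it; the furniture and walls round the work are solid. World frame = base frame: x ahead of the robot, y to its left, z up, the work surface at z = 0. Lengths are in m, angles in rad, forces in N, time in s.
With the tool pointing down it reaches from about 0.275 to 0.75 m from the base axis. Payload 10.2 kg.
Tool frame: the origin (TCP) lies on the front face of the gripper's body, between the roots of the fingers; the fingertips stand 73 mm ahead of it and the grasp point (between the pads) lies 54 mm ahead of it (env.nose_length is the distance from the TCP to the fingertips, in m); x points along the fingers, z is the direction in which the jaws open and shut, and the axes are right-handed (so a half turn about x gives the same grasp; the last joint's range is limited). The gripper opens to 85 mm and grips with 20 to 120 N. Pads are 22 mm wide; open, the fingers measure 114 mm over their backs; the gripper's body (76 mm by 85 mm) begins 54 mm behind the grasp point. The pads swing forward as they close: fully open they stand 13 mm farther back than shut.
Start: joints at [1.087, 0.313, 1.498, -0, 1.331, -0.223], TCP at [0.135, 0.507, 0.304] pointing down, gripper open.
Joint ranges: [-2.94, 2.94], [-0.97, 2.17], [0.19, 2.56], [-1.23, 4.37], [0.02, 3.11], [-2.88, 2.88]. Speed limits (rad/s): [2.39, 2.39, 3.01, 3.14, 3.14, 3.14].

## Interface

Orientations are given as a unit quaternion [w, x, y, z].
In Python, from station import telemetry, imaging, env gives the robot as it stands.
- The arm moves only by the shell command python3 -m jog 'ROWS' [FORCE]. ROWS is JSON, a list that holds one entry, the list of rows, each a list of 5 numbers: the opening, from -1 (shut) to 1 (fully open), then the shift along the tool's x, y, z in cm, then the turn about the tool's x in degrees. In form: [[[claw, x, y, z, twist], ...]]. A call has 1 to 20 rows; each row is the pose to reach, as a shift and turn from the pose commanded when the call began, along the tool's axes at that moment; what a row does not reach only later rows make up. A row lasts 1/12 s, in which the tool goes at most 41.7 mm and 7.16 degrees, less where a joint would pass 70% of its speed; a pose out of reach is approached as far as the arm can. A call with a gripper value outside its range is refused whole. The fingers move at their own pace and stop on an object; FORCE is the grip in N (left out, the last holds). Time passes only in rows, so rows that repeat a pose let the fingers close. It gives the time, the measured TCP pose, the force and the opening at its end, in the units of the state.
- telemetry.read_state(): the state, without advancing time (a new reading comes with each control period).
- imaging.capture(name): name is "scene" or "top"; returns a dict with "img" (384x512x3 uint8, blue, green, red), "K" (3x3 intrinsics, pixels), "k1" (the pictures are not rectified: a ray, as slopes to the right and down, at radius r is drawn at 1 + k1 r^2 times it, then the intrinsics apply), "R" (3x3) and "t" (3): a world point X has camera coordinates R X + t. Camera axes: x right, y down, z forward; pixel columns grow to the right and rows downward; lengths in m; the calibration is good to about 2 mm. A picture is of the moment at which its call begins. There is no depth.
- env.close_job(): hands the job in, once; it reports no verdict.
The state is a dict: "clock": time; "q": joint angles; "qvel": joint speeds; "tau": joint torques, N m; "ee_pos": TCP position; "eef_rot": TCP orientation; "force": force on the tool from outside, world axes, zero at the start; "wrist_torque": the same for the moment, N m; "grip_width": opening from 0.0 (shut) to 1.0 (fully open).
Only numpy, scipy, OpenCV 4.12 (cv2) and the standard library are available. Lean on these libraries where they do the work, as an engineer would, in place of code of your own. Each camera call takes 0.05 s, during which the arm holds its last target. There are 200 camera calls.

## Task

Slide the carving board out of its low steel garage and along the worktop, without lifting it, into the carving stand until it is fully home against the end stop under the hood. Then lay the longer of the two steel bars across the stand's two notched posts, square and down in both notches, so that the board cannot slide out. Leave the shorter bar and the other things where they are.

Things in the scene. Friction and masses are not known exactly. Their poses are not given: they have to be found in the camera images.
- board: pale wooden carving board, 110 (x) x 170 (y) x 12 mm, 0.5 kg; origin at the centre of its underside, y along its length. A dark wooden block handle, 16 (x) x 30 (y) x 18 mm high, stands on its centre line 62 mm from the middle at each end. At the start its +y half is inside the garage and only the -y handle sticks out, its centre about 50 mm outside the mouth.
- handle_a (a point): centre of the board's handle at its -y end (board frame [0, -62, 21] mm), 9 mm below the handle's top; this is the end that goes first into the stand
- handle_b (a point): centre of the board's handle at its +y end (board frame [0, 62, 21] mm); covered by the garage at the start
- garage: low steel housing fixed to the worktop, closed at the back, 136 (x) x 112 (y) x 42 mm outside, inner width 120 mm, roof underside 37 mm above the worktop. Origin on the worktop under the middle of its open mouth; the garage runs from there to its +y, the board comes out along its -y. Foot flanges reach 81 mm to each side.
- stand: light metal carving stand fixed to the worktop, entered from its +y end; origin on the worktop under the board's home; axes parallel to the home board's. In its frame, mm: base plate 3 thick, ramp up to it from y = 175 to 145; side rails 13 high, inner faces at x = +-59, flared at y = 145 to 172; end stop face at y = -85; hood over y = -21 to -91, z = 39 to 44 (no room for fingers under it).
- home (a point): where the centre of the board's underside is when it is home (stand frame [0, 0, 3] mm)
- notch (a point): where the long bar's centre is when it lies in both notches (stand frame [0, 125, 34] mm), the bar along the stand's x. The two dark posts stand at x = +-66, y = 125; their 14 mm wide seats are 26 mm above the worktop, each a 24 mm wide notch between two horns 9 mm high.
- long_bar: the longer plain steel bar, 190 (x, its length) x 16 x 16 mm, 0.3 kg, origin at the centre of its underside; lies on the worktop behind the board's way
- long_bar_mid (a point): centre of the long bar, 8 mm above its underside
- short_bar: the shorter plain steel bar, 100 (x, its length) x 16 x 16 mm, too short to span the posts; to be left alone; origin at the centre of its underside
- timer: kitchen timer, red over white, 67 mm across, 54 mm high, origin under its centre; bystander
- spice: spice jar with red cap, 45 mm across, 106 mm high, origin under its centre; bystander
- jar: glass jar with red lid, 65 mm across, 100 mm high, origin under its centre; bystander
Not all that is in view belongs to the job. There is more than one size of the board; the job needs the larger.

How it is judged:
By the outcome, as a careful person would: the job done as asked, in the order asked, and still so for the second after the job is handed in, with the robot touching nothing.
It also fails if it takes over 61 s, if anything falls off the work surface, if the arm or the gripper's body presses on something with over 40 N, if the wrist force passes 120 N, or if a joint passes its speed limit or range.

## Working session

There is one attempt and no reset: what is moved stays moved. The work goes in short steps, Python scripts to look and compute and a shell command to move; the robot and the scene stay as the last step left them, time stands still between calls to the robot, and variables do not carry over. Pictures are saved under pics/ and viewed, about 8 in all and at most 12, crops included, and the job is handed in when it is done.

```bash
mkdir -p pics
cat > h.py <<'E'
import numpy as np, cv2
from station import telemetry, imaging, env
def cap(name,fn=None):
    c=imaging.capture(name)
    if fn: cv2.imwrite('pics/'+fn,c['img'])
    np.savez(''+name+'.npz',**{k:np.array(c[k]) for k in c}); return c
def load(name): return dict(np.load(''+name+'.npz'))
def px2w(c,u,v,z):
    K=c['K']; d=np.array([(u-K[0,2])/K[0,0],(v-K[1,2])/K[1,1]]); s=d.copy(); k=float(c['k1'])
    for _ in range(30): s=d/(1+k*(s@s))
    r=c['R'].T@np.array([s[0],s[1],1]); o=-c['R'].T@c['t']
    return o+r*(z-o[2])/r[2]
def w2px(c,X):
    p=c['R']@np.array(X,float)+c['t']; s=p[:2]/p[2]; s=s*(1+float(c['k1'])*(s@s))
    return np.array([c['K'][0,0]*s[0]+c['K'][0,2],c['K'][1,1]*s[1]+c['K'][1,2]])
E
python3 - <<'E'
from h import *
a=cap('scene','s0.png');b=cap('top','t0.png')
for c in (a,b): print(c['K'],c['k1'],-c['R'].T@c['t'],c['R'])
for n,c in (('s',a),('t',b)): cv2.imwrite(f'pics/{n}0b.png',cv2.resize(c['img'],(800,600),interpolation=cv2.INTER_CUBIC))
print(telemetry.read_state())
E
```

```text
[[419.95597663   0.         254.32145296]
 [  0.         419.95597663 191.93042367]
 [  0.           0.           1.        ]] -0.07457635933880012 [-0.07661343 -0.69072833  0.91480476] [[ 0.78435571 -0.62000879 -0.01937041]
 [-0.41524762 -0.50160782 -0.75891964]
 [ 0.4608205   0.60330647 -0.65089613]]
[[394.96980507   0.         259.80560829]
 [  0.         394.96980507 190.96268651]
 [  0.           0.           1.        ]] -0.01582343474631611 [0.47065693 0.11336131 1.40517961] [[ 0.02596649 -0.99959501  0.01164328]
 [-0.99714292 -0.02672575 -0.07065222]
 [ 0.07093479 -0.00977542 -0.99743305]]
{'clock': 0.1, 'q': array([ 1.08663183e+00,  3.13375109e-01,  1.49835796e+00, -1.33887435e-05,
        1.33097272e+00, -2.23411903e-01]), 'qvel': array([ 0.00111123,  0.00015959, -0.00295347, -0.00187181, -0.00026435,
        0.00089067]), 'tau': array([ 1.61229695e-03, -4.12899506e+01, -2.60139120e+01, -2.14329466e-04,
        2.96997328e-03,  1.33290720e-05]), 'ee_pos': array([0.13530044, 0.50711684, 0.30340313]), 'eef_rot': array([ 0.56040384, -0.43092253,  0.56111491,  0.43058491]), 'force': array([-1.0002829 , -0.87806276,  0.25764381]), 'wrist_torque': array([-0.04866701,  0.00034275, -0.00411893]), 'grip_width': 0.9994885963220157}
```

View pics/t0b.png

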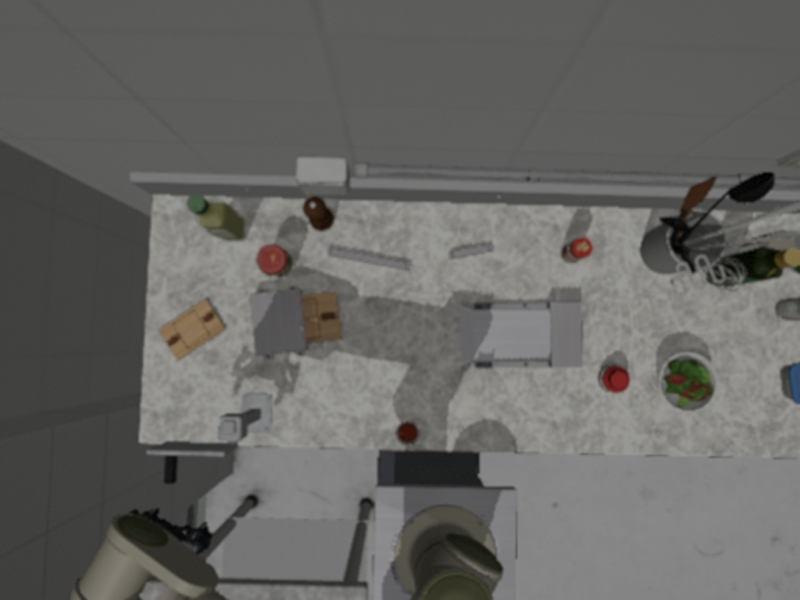

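View pics/s0b.png

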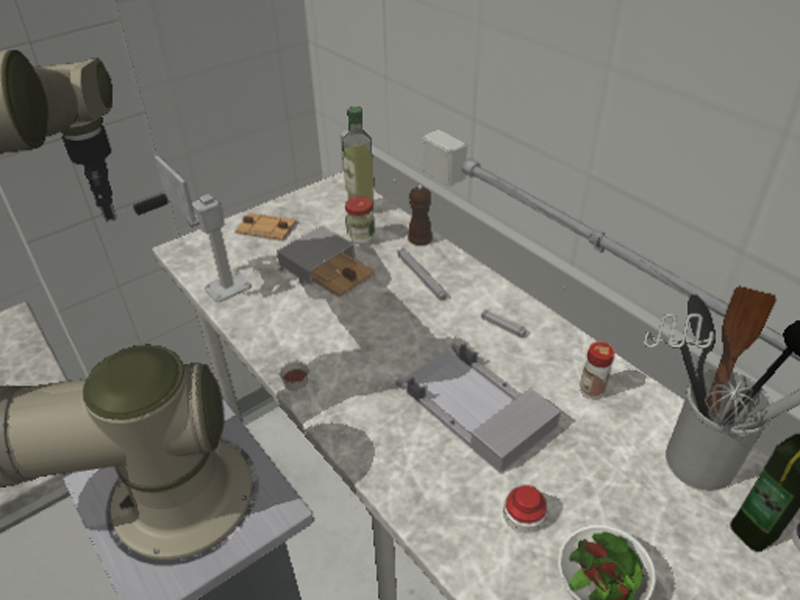

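Top view (in 800x600 px): the large board sticks out of the garage at (322,317), with its handle at (328,316). The small decoy board is at (192,328). The long bar is at (370,258), the short bar at (470,250), and the stand runs from (465,335) to its hood at (567,333). Timer, jar and spice are red at (616,379), (272,260) and (580,248), with other clutter around. I choose the board in the garage and the left-hand bar, and check both in one crop.

Run:
```python
from h import *
i=load('top')['img']
A=cv2.resize(i[152:232,155:285],None,fx=4,fy=4,interpolation=cv2.INTER_CUBIC)
B=cv2.resize(i[185:240,285:389],None,fx=5,fy=5,interpolation=cv2.INTER_CUBIC)
A=cv2.convertScaleAbs(A,alpha=1.6);B=cv2.convertScaleAbs(B,alpha=1.6)
cv2.imwrite('pics/c1.png',np.vstack([A,B]))
```

```text
(no output)
```

View pics/c1.png

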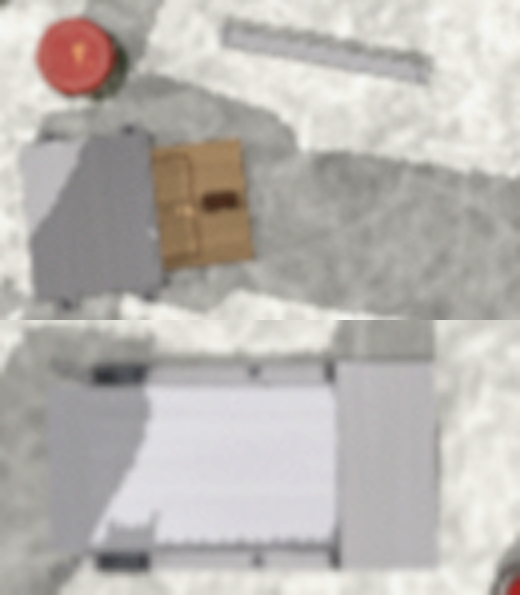

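```bash
cat > m.py <<'E'
from h import *
c=load('top')
A=lambda U,V,z:px2w(c,(U+.5)/4-.5+155,(V+.5)/4-.5+152,z)
B=lambda U,V,z:px2w(c,(U+.5)/5-.5+285,(V-320+.5)/5-.5+185,z)
f=lambda p:np.round(p[:2]*1000,1)
P=dict(bTL=A(241,139,.012),bBR=A(255,259,.012),bhandle=A(220,201,.030),
 gTL=A(22,145,.042),gTR=A(152,132,.042),gBR=A(165,293,.042),gBL=A(33,300,.042),
 barL=A(222,33,.016),barR=A(429,70,.016),
 hTL=B(337,360,.044),hTR=B(437,362,.044),hBR=B(437,567,.044),hBL=B(337,565,.044),pT=B(119,374,.035),pB=B(122,562,.035))
for k in P: print(k,f(P[k]))
def ang(p,q): d=(q-p)[:2]; return np.hypot(*d)*1000,np.degrees(np.arctan2(d[1],d[0]))
print('board end',ang(P['bBR'],P['bTL']),'bar',ang(P['barR'],P['barL']),f((P['barL']+P['barR'])/2))
print('garage mouth',ang(P['gBR'],P['gTR']),f((P['gBR']+P['gTR'])/2),'hood',ang(P['hBL'],P['hTL']),ang(P['hBR'],P['hTR']),'posts',ang(P['pB'],P['pT']),f((P['pB']+P['pT'])/2))
print('hood ctr',f((P['hTL']+P['hTR']+P['hBL']+P['hBR'])/4))
E
python3 m.py
```

```text
bTL [581.7 258.9]
bBR [476.3 243. ]
bhandle [525.7 273.5]
gTL [569.1 444.6]
gTR [583.3 332.9]
gBR [445.  316.5]
gBL [436.  429.4]
barL [675.1 278.5]
barR [647.1  94.4]
hTL [ 570.3 -219.6]
hTR [ 570.8 -289.3]
hBR [ 429.2 -290.2]
hBL [ 428.9 -221. ]
pT [557.2 -69.6]
pB [427.  -73.9]
board end (np.float64(106.65741660588803), np.float64(8.56389345950163)) bar (np.float64(186.20713396607655), np.float64(81.36509338047635)) [661.1 186.5]
garage mouth (np.float64(139.32395296197765), np.float64(6.755383971038755)) [514.2 324.7] hood (np.float64(141.4481301624291), np.float64(0.5635401173530042)) (np.float64(141.5799837699954), np.float64(0.3624740326437604)) posts (np.float64(130.2648018789988), np.float64(1.9167546517210923)) [492.1 -71.8]
hood ctr [ 499.8 -255.1]
```

Run:
```python
from h import *
i=load('scene')['img']
A=cv2.resize(i[215:305,252:362],None,fx=4.5,fy=4.5,interpolation=cv2.INTER_CUBIC)
B=cv2.resize(i[140:212,172:240],None,fx=4.5,fy=4.5,interpolation=cv2.INTER_CUBIC)
B=np.vstack([B,np.zeros((A.shape[0]-B.shape[0],B.shape[1],3),np.uint8)])
cv2.imwrite('pics/c2.png',cv2.convertScaleAbs(np.hstack([A,B]),alpha=1.5)); print(A.shape)
from scipy.spatial.transform import Rotation as Ro
q=telemetry.read_state()['eef_rot']; print(Ro.from_quat(np.r_[q[1:],q[0]]).as_matrix().round(3))
```

```text
(405, 495, 3)
[[-0.001 -0.966  0.258]
 [-0.001  0.258  0.966]
 [-1.     0.    -0.001]]
```

View pics/c2.png

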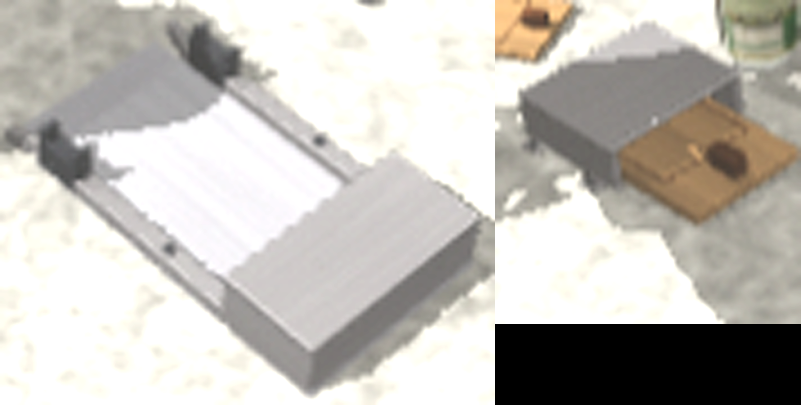

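```bash
cat > m2.py <<'E'
from m import P as T, f, ang
from h import *
c=load('scene')
A=lambda U,V,z:px2w(c,(U+.5)/4.5-.5+252,(V+.5)/4.5-.5+215,z)
B=lambda U,V,z:px2w(c,(U-495+.5)/4.5-.5+172,(V+.5)/4.5-.5+140,z)
P=dict(hBL=A(222,280,.044),hBR=A(312,350,.044),hTR=A(480,215,.044),hTL=A(393,155,.044),pB=A(66,137,.035),pT=A(214,42,.035),
 bBR=B(697,222,.012),bTL=B(799,158,.012),bhandle=B(727,152,.030))
print('----')
for k in P: print(k,f(P[k]),f(T[k]))
print('hood',ang(P['hBL'],P['hTL']),ang(P['hBR'],P['hTR']),ang(P['hBR'],P['hBL']),ang(P['hTR'],P['hTL']),'posts',ang(P['pB'],P['pT']),'board',ang(P['bBR'],P['bTL']))
m=lambda *k:f(sum(P[x] for x in k)/len(k)); print(m('hBL','hBR','hTL','hTR'),m('pB','pT'))
E
python3 m2.py | sed -n '/----/,$p'
cat > go.py <<'E'
import sys; from h import *
from scipy.spatial.transform import Rotation as Ro
# go.py x y z(mm TCP) yaw(deg of jaw axis): prints row shift from measured pose
s=telemetry.read_state(); q=s['eef_rot']; R=Ro.from_quat(np.r_[q[1:],q[0]]).as_matrix()
p=s['ee_pos']; y=np.degrees(np.arctan2(R[1,2],R[0,2]))
print('t',round(s['clock'],2),'pos',(p*1e3).round(1),'yaw',y.round(2),'grip',round(s['grip_width'],3),'F',np.round(s['force'],1),'q6',s['q'][5].round(2))
a=[float(v) for v in sys.argv[1:]]
for i in range(0,len(a)-3,4):
    d=R.T@(np.array(a[i:i+3])/1e3-p)*100; tw=-((a[i+3]-y+90)%180-90); print(d.round(2),'twist',tw.round(1))
E
```

```text
----
hBL [ 424.  -224.2] [ 428.9 -221. ]
hBR [ 429.3 -291.5] [ 429.2 -290.2]
hTR [ 574.5 -286.3] [ 570.8 -289.3]
hTL [ 569.6 -220.9] [ 570.3 -219.6]
pB [430.1 -76.3] [427.  -73.9]
pT [558.3 -73.5] [557.2 -69.6]
bBR [474.7 238.7] [476.3 243. ]
bTL [578.9 251.7] [581.7 258.9]
bhandle [528.1 273.9] [525.7 273.5]
hood (np.float64(145.6261157432482), np.float64(1.323027895889601)) (np.float64(145.30801455602298), np.float64(2.0365891071439237)) (np.float64(67.47696938376775), np.float64(94.53177567296201)) (np.float64(65.65214655682627), np.float64(94.33317794719022)) posts (np.float64(128.16144486662472), np.float64(1.2409769358669303)) board (np.float64(105.05873891436748), np.float64(7.082563578496205))
[ 499.3 -255.7] [494.2 -74.9]
```

```bash
python3 - <<'E'
from h import *
a=load('top');b=load('scene')
for z in np.arange(0,.4,.05): print(z.round(2),px2w(a,147,271,z)[:2].round(3),px2w(b,132.5,126.7,z)[:2].round(3), px2w(a,164,262,0)[:2].round(3), px2w(b,146,184,0)[:2].round(3))
E
python3 go.py 527 274 300 7.5 527 274 88 7.5
```

```text
0.0 [0.278 0.488] [0.439 0.809] [0.311 0.43 ] [0.308 0.43 ]
0.05 [0.285 0.475] [0.41  0.727] [0.311 0.43 ] [0.308 0.43 ]
0.1 [0.292 0.462] [0.382 0.645] [0.311 0.43 ] [0.308 0.43 ]
0.15 [0.299 0.448] [0.354 0.563] [0.311 0.43 ] [0.308 0.43 ]
0.2 [0.306 0.435] [0.326 0.481] [0.311 0.43 ] [0.308 0.43 ]
0.25 [0.313 0.422] [0.298 0.399] [0.311 0.43 ] [0.308 0.43 ]
0.3 [0.319 0.408] [0.27  0.317] [0.311 0.43 ] [0.308 0.43 ]
0.35 [0.326 0.395] [0.241 0.236] [0.311 0.43 ] [0.308 0.43 ]
t 0.1 pos [135.3 507.1 303.4] yaw 75.06 grip 0.999 F [-1.  -0.9  0.3] q6 -0.22
[  0.34 -43.86 -12.43] twist 67.6
[ 21.54 -43.86 -12.4 ] twist 67.6
```

```bash
python3 -m jog '[[[1,-4,0,0,0],[1,-8,0,0,0],[1,-10,-2,-0.5,5],[1,-10,-6,-1.7,10],[1,-10,-10,-2.8,17],[1,-10,-14,-4,24],[1,-10,-18,-5,31],[1,-10,-22,-6.2,38],[1,-10,-26,-7.4,45],[1,-10,-30,-8.5,52],[1,-8,-34,-9.6,59],[1,-5,-38,-10.7,66],[1,-2,-42,-11.9,67.6],[1,2,-43.86,-12.4,67.6],[1,6,-43.86,-12.4,67.6],[1,10,-43.86,-12.4,67.6],[1,12,-43.86,-12.4,67.6],[1,12,-43.86,-12.4,67.6]]]' 40
python3 - <<'E'
from h import *
c=cap('scene'); t=cap('top')
print(w2px(c,[.527,.274,.03]), w2px(t,[.527,.274,.03]))
a=cv2.resize(c['img'][110:230,140:270],None,fx=4,fy=4,interpolation=cv2.INTER_CUBIC)
cv2.imwrite('pics/c3.png',cv2.convertScaleAbs(a,alpha=1.4))
E
python3 go.py 527 274 88 7.5
```

```text
clock: 1.6
ee_pos: [0.5247, 0.2731, 0.1763]
eef_rot: [0.701, -0.047, 0.71, 0.045]
force: [-1.0, -0.1, -1.4]
grip_width: 1.001
[222.88751041 173.49776179] [209.48129794 201.50451187]
t 1.7 pos [527.2 274.4 184.3] yaw 7.46 grip 1.0 F [-0.6 -0.3  0.4] q6 0.15
[ 9.63 -0.04 -0.01] twist -0.0
```

View pics/c3.png

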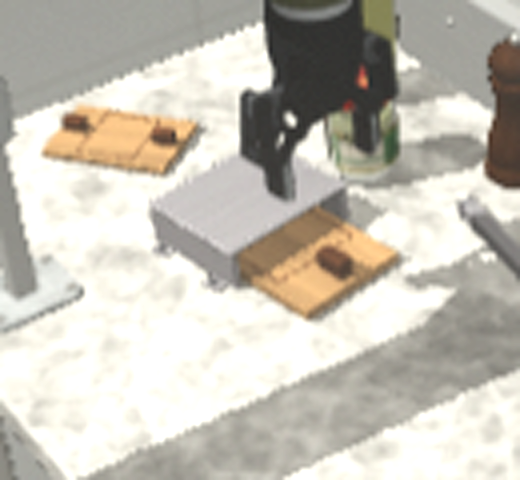

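The crop shows the gripper over the board, with the dark handle at crop (336,260), i.e. px (224,174), against a prediction of (223,173.5). The position agrees, so I descend and grip.

```bash
python3 -m jog '[[[0.5,4,0,0,0],[0,7,0,0,0],[0,8.5,0,0,0],[0,9.4,0,0,0],[0,9.4,0,0,0],[0,9.4,0,0,0],[-0.5,9.4,0,0,0],[-1,9.4,0,0,0],[-1,9.4,0,0,0],[-1,9.4,0,0,0],[-1,9.4,0,0,0],[-1,9.4,0,0,0],[-1,9.4,0,0,0]]]' 50; python3 go.py 527 274 90 7.5
```

```text
clock: 2.78
ee_pos: [0.5277, 0.2746, 0.0918]
eef_rot: [0.706, -0.046, 0.705, 0.046]
force: [-2.4, -0.2, 8.5]
grip_width: 0.173
t 2.78 pos [527.7 274.6  91.8] yaw 7.51 grip 0.173 F [-2.4 -0.2  8.5] q6 0.15
[ 0.18 -0.05 -0.08] twist 0.0
```

```bash
python3 -m jog '[[[-1,-0.05,-0.4,0,0],[-1,-0.05,-1.5,0,0],[-1,-0.05,-3,0,0],[-1,-0.05,-4.5,0,0],[-1,-0.05,-6,0,0],[-1,-0.05,-7.5,0,0],[-1,-0.05,-9,0,0],[-1,-0.05,-10.5,0,0],[-1,-0.05,-11.5,0,0],[-1,-0.05,-12,0,0],[-1,-0.05,-12,0,0],[-1,-0.05,-12,0,0]]]'; python3 go.py 490 31 91.5 1.7
python3 - <<'E'
from h import *
t=cap('top')
a=cv2.resize(t['img'][150:240,150:380],None,fx=3.4,fy=3.4,interpolation=cv2.INTER_CUBIC)
cv2.imwrite('pics/c4.png',cv2.convertScaleAbs(a,alpha=1.5))
E
```

```text
clock: 3.78
ee_pos: [0.5436, 0.1545, 0.0919]
eef_rot: [0.707, -0.046, 0.705, 0.045]
force: [-1.2, -3.1, 7.2]
grip_width: 0.169
t 3.78 pos [543.6 154.5  91.9] yaw 7.43 grip 0.169 F [-1.2 -3.1  7.2] q6 -0.06
[  0.03 -11.56  -6.91] twist 5.7
```

View pics/c4.png

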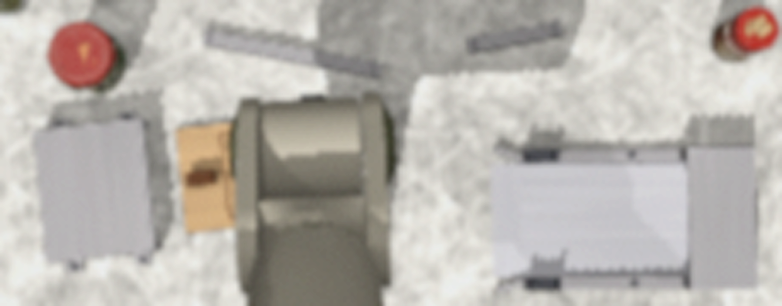

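```bash
python3 -m jog '[[[-1,-0.03,-0.5,-0.3,0],[-1,-0.05,-1.5,-0.9,0.8],[-1,-0.05,-3,-1.8,1.6],[-1,-0.05,-4.5,-2.7,2.4],[-1,-0.05,-6,-3.6,3.2],[-1,-0.05,-7.5,-4.5,4],[-1,-0.05,-9,-5.4,4.8],[-1,-0.05,-10.2,-6.1,5.3],[-1,-0.05,-11.2,-6.7,5.7],[-1,-0.05,-11.6,-6.9,5.7],[-1,-0.05,-11.6,-6.9,5.7],[-1,-0.05,-11.6,-6.9,5.7]]]'
python3 - <<'E'
from h import *
t=cap('top')
a=cv2.resize(t['img'][165:245,200:380],None,fx=4.4,fy=4.4,interpolation=cv2.INTER_CUBIC)
cv2.imwrite('pics/c5.png',cv2.convertScaleAbs(a,alpha=1.5))
E
python3 go.py 490 31 91.5 1.7
```

```text
clock: 4.83
ee_pos: [0.4894, 0.0302, 0.0918]
eef_rot: [0.707, -0.011, 0.707, 0.01]
force: [-1.6, -6.8, 8.5]
grip_width: 0.168
t 4.88 pos [489.5  30.3  91.8] yaw 1.75 grip 0.169 F [-4.  -6.   8.3] q6 -0.21
[0.03 0.07 0.06] twist 0.0
```

View pics/c5.png

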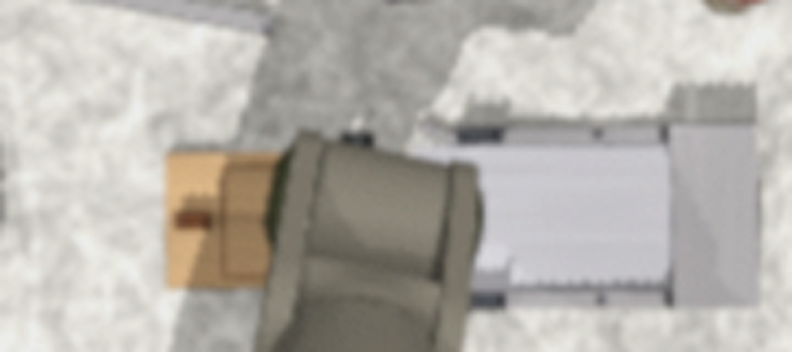

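Run:
```python
from h import *
t=load('top')
A=lambda U,V,z:(px2w(t,(U+.5)/4.4-.5+200,(V+.5)/4.4-.5+165,z)*1000).round(1)
print(A(192,218,.03),A(166,153,.012),A(166,289,.012)); print('rails',A(600,144,.013),A(600,286,.013)); print('hood',A(670,123,.044),A(670,306,.044),'posts',A(480,133,.035),A(487,299,.035))
```

```text
[486.1 155.3  30. ] [537.8 178.2  12. ] [429.3 174.9  12. ]
rails [ 554.3 -170.4   13. ] [ 440.5 -171.9   13. ]
hood [ 570.4 -219.2   44. ] [ 427.  -220.7   44. ] posts [559.1 -70.6  35. ] [428.6 -78.4  35. ]
```

```bash
python3 -m jog '[[[-1,-0.03,-0.6,0.1,0],[-1,-0.05,-1.8,0.1,0],[-1,-0.05,-3,0.1,0],[-1,-0.15,-4.2,0.1,0],[-1,-0.25,-5.4,0.1,0],[-1,-0.3,-6.6,0.1,0],[-1,-0.35,-7.8,0.1,0],[-1,-0.35,-9,0.1,0],[-1,-0.35,-10.2,0.1,0],[-1,-0.35,-11.4,0.1,0],[-1,-0.35,-12.6,0.1,0],[-1,-0.35,-13.5,0.1,0],[-1,-0.35,-14,0.1,0],[-1,-0.35,-14,0.1,0]]]' 30; python3 go.py 495.5 -190 95 1.8
```

```text
clock: 6.05
ee_pos: [0.4946, -0.1099, 0.0948]
eef_rot: [0.707, -0.011, 0.707, 0.01]
force: [-1.9, -4.3, 3.9]
grip_width: 0.171
t 6.05 pos [ 494.6 -109.9   94.8] yaw 1.71 grip 0.171 F [-1.9 -4.3  3.9] q6 -0.48
[-0.01 -8.01 -0.15] twist -0.1
```

```bash
python3 -m jog '[[[-1,0,-0.6,0,0],[-1,0,-1.8,0,0],[-1,0,-3,0,0],[-1,0,-4.2,0,0],[-1,0,-5.4,0,0],[-1,0,-6.6,0,0],[-1,0,-7.6,0,0],[-1,0,-8,0,0],[-1,0,-8,0,0],[-1,0,-8,0,0]]]' 30; python3 go.py 496 -190 95 1.8
```

```text
clock: 6.88
ee_pos: [0.4971, -0.1892, 0.0948]
eef_rot: [0.707, -0.011, 0.707, 0.01]
force: [-2.9, -1.4, 5.1]
grip_width: 0.169
t 6.88 pos [ 497.1 -189.2   94.8] yaw 1.76 grip 0.169 F [-2.9 -1.4  5.1] q6 -0.61
[-0.02 -0.07 -0.11] twist -0.0
```

```bash
python3 -m jog '[[[0,0,0,0,0],[0,0,0,0,0],[0,0,0,0,0],[0,-3,0,0,0],[0,-5,0,0,0],[0,-5,4,0,0],[0,-5,8,0,0],[0,-5,12,0,0],[0,-5,12.4,0,0],[0,-5,12.4,0,0],[0,-5,12.4,0,0]]]' 30
python3 - <<'E'
from h import *
c=cap('scene'); 
print(w2px(c,[.4933,-.0653,.033]),w2px(c,[.4933,-.0653,.024]))
a=cv2.resize(c['img'][190:310,230:370],None,fx=5,fy=5,interpolation=cv2.INTER_CUBIC)
cv2.imwrite('pics/c6.png',cv2.convertScaleAbs(a,alpha=1.4))
E
python3 go.py 493.3 -65.3 94.8 1.8
```

```text
clock: 7.8
ee_pos: [0.4935, -0.0648, 0.1444]
eef_rot: [0.707, -0.011, 0.707, 0.011]
force: [-0.2, -0.7, 0.5]
grip_width: 0.498
[280.69943533 233.00316734] [280.63072846 235.15187228]
t 7.85 pos [493.5 -65.3 144.4] yaw 1.73 grip 0.5 F [-0.8 -0.2  0.2] q6 -0.4
[ 4.96  0.01 -0.03] twist -0.1
```

View pics/c6.png

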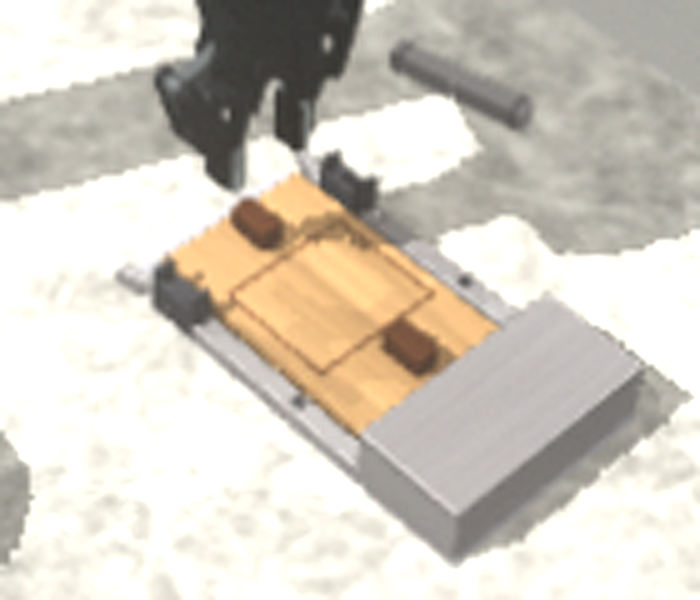

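```bash
python3 -m jog '[[[0,2.5,0,0,0],[0,4.5,0,0,0],[0,4.9,0,0,0],[-0.5,4.9,0,0,0],[-1,4.9,0,0,0],[-1,4.9,0,0,0],[-1,4.9,0,0,0],[-1,4.9,0,0,0],[-1,4.9,0,0,0],[-1,4.9,-0.6,0,0],[-1,4.9,-1.8,0,0],[-1,4.9,-3,0,0],[-1,4.9,-4.2,0,0],[-1,4.9,-5.2,0,0],[-1,4.9,-6,0,0],[-1,4.9,-6.4,0,0],[-1,4.9,-6.4,0,0]]]' 50; python3 go.py 495.9 -137 95 1.8
```

```text
clock: 9.27
ee_pos: [0.4957, -0.1285, 0.0964]
eef_rot: [0.708, -0.01, 0.707, 0.011]
force: [-1.2, 0.9, 8.4]
grip_width: 0.167
t 9.27 pos [ 495.7 -128.5   96.4] yaw 1.72 grip 0.167 F [-1.2  0.9  8.4] q6 -0.51
[ 0.14 -0.85 -0.01] twist -0.1
```

```bash
python3 -m jog '[[[-1,-0.05,-0.15,0,0],[-1,-0.05,-0.3,0,0],[-1,-0.05,-0.4,0,0],[-1,-0.05,-0.5,0,0],[-1,-0.05,-0.6,0,0],[-1,-0.05,-0.7,0,0],[-1,-0.05,-0.8,0,0],[-1,-0.05,-0.9,0,0],[-1,-0.05,-0.9,0,0]]]'; python3 go.py
```

```text
clock: 10.02
ee_pos: [0.4957, -0.1367, 0.0964]
eef_rot: [0.707, -0.01, 0.707, 0.011]
force: [-0.2, 6.4, 6.3]
grip_width: 0.168
t 10.02 pos [ 495.7 -136.7   96.4] yaw 1.76 grip 0.168 F [-0.2  6.4  6.3] q6 -0.53
```

```bash
python3 -m jog '[[[-1,0,-0.1,0,0],[-1,0,-0.2,0,0],[-1,0,-0.3,0,0],[-1,0,-0.3,0,0],[-1,0,-0.3,0,0]]]'; python3 go.py
```

```text
clock: 10.43
ee_pos: [0.4957, -0.1386, 0.0964]
eef_rot: [0.707, -0.01, 0.707, 0.012]
force: [-0.1, 13.9, 8.7]
grip_width: 0.168
t 10.43 pos [ 495.7 -138.6   96.4] yaw 1.75 grip 0.168 F [-0.1 13.9  8.7] q6 -0.53
```

```bash
python3 -m jog '[[[-1,0,-0.1,0,0],[-1,0,-0.2,0,0],[-1,0,-0.3,0,0],[-1,0,-0.4,0,0],[-1,0,-0.4,0,0],[-1,0,-0.4,0,0]]]'; python3 go.py
```

```text
clock: 10.93
ee_pos: [0.4954, -0.1394, 0.0963]
eef_rot: [0.706, -0.007, 0.708, 0.014]
force: [0.5, 36.0, 18.5]
grip_width: 0.17
t 10.93 pos [ 495.4 -139.4   96.3] yaw 1.74 grip 0.17 F [ 0.5 36.  18.5] q6 -0.54
```

Push force rose to 36 N with almost no further travel, so the board is home against the stop. I release, then view both cameras with the arm near the bar.

```bash
python3 -m jog '[[[0,0,0.2,0,0],[0,0,0.4,0,0],[0,0,0.4,0,0],[0,0,0.4,0,0],[0,-3,0.4,0,0],[0,-7,0.4,0,0],[0,-10,0.4,0,0],[0,-10,0.4,0,0]]]'; python3 go.py 661 186.5 200 -8.6
```

```text
clock: 11.6
ee_pos: [0.4975, -0.1418, 0.2016]
eef_rot: [0.71, -0.013, 0.704, 0.009]
force: [1.1, 0.1, 0.7]
grip_width: 0.5
t 11.6 pos [ 497.5 -141.8  201.6] yaw 1.74 grip 0.5 F [1.1 0.1 0.7] q6 -0.53
[ 0.14 32.32 17.34] twist 10.3
```

```bash
python3 -m jog '[[[0.3,0,4,2,1],[0.3,0,8,4.2,3],[0.3,0,11.6,6.2,5],[0.3,0,15.2,8.2,7],[0.3,0,18.8,10.1,9],[0.3,0,22.4,12,10],[0.3,0,26,14,10],[0.3,0,29.6,15.9,10.3],[0.3,0,32.3,17.3,10.3],[0.3,0,32.3,17.3,10.3],[0.3,0,32.3,17.3,10.3],[0.3,0,32.3,17.3,10.3]]]'
python3 - <<'E'
from h import *
c=cap('scene'); t=cap('top')
a=cv2.resize(c['img'][150:250,240:310],None,fx=5,fy=5,interpolation=cv2.INTER_CUBIC)
b=cv2.resize(t['img'][180:240,280:370],None,fx=5,fy=5,interpolation=cv2.INTER_CUBIC)
b=np.vstack([b,np.zeros((200,450,3),np.uint8)])
cv2.imwrite('pics/c7.png',cv2.convertScaleAbs(np.hstack([a,b]),alpha=1.4))
E
python3 go.py 661 186.5 76 -8.6
```

```text
clock: 12.6
ee_pos: [0.6586, 0.1869, 0.1952]
eef_rot: [0.705, 0.053, 0.705, -0.053]
force: [0.3, -0.3, 0.4]
grip_width: 0.653
t 12.7 pos [658.6 186.3 195.8] yaw -8.64 grip 0.652 F [1.2 0.4 0.5] q6 0.26
[11.98  0.06  0.23] twist -0.0
```

View pics/c7.png

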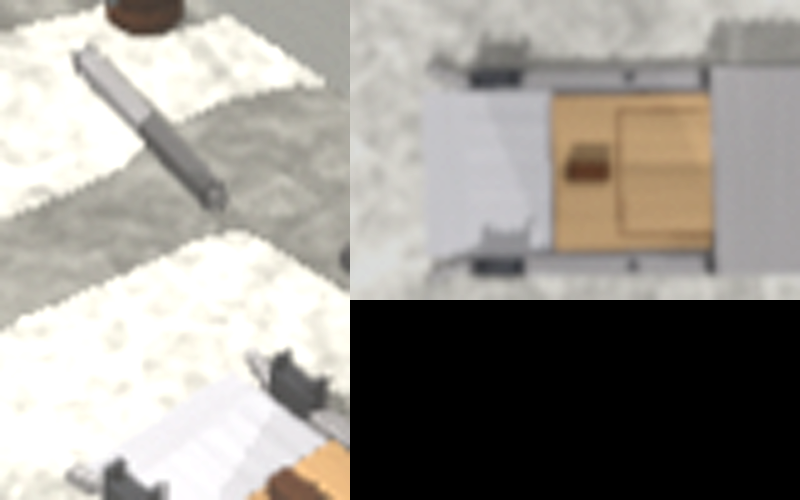

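Run:
```python
from h import *
t=load('top');c=load('scene')
B=lambda U,V,z:(px2w(t,(U+.5)/5-.5+280,(V+.5)/5-.5+180,z)*1000).round(1)
S=lambda U,V,z:(px2w(c,(U+.5)/5-.5+240,(V+.5)/5-.5+150,z)*1000)
print('rear',B(202,95,.015),B(202,248,.015),'hood',B(363,67,.044),B(363,272,.044),'posts',B(147,77,.035),B(148,265,.035),'hb',B(237,160,.033))
p,q=S(87,58,.008),S(216,196,.008); d=p-q; print(p,q,(p+q)/2,np.hypot(*d[:2]),np.degrees(np.arctan2(d[1],d[0])))
```

```text
rear [ 548.2 -113.5   15. ] [ 440.6 -115.1   15. ] hood [ 569.  -220.3   44. ] [ 427.5 -221.7   44. ] posts [558.6 -71.6  35. ] [428.4 -74.6  35. ] hb [ 502.6 -135.6   33. ]
[679.06344164 277.91553328   8.        ] [648.66792246 101.68133322   8.        ] [663.86568205 189.79843325   8.        ] 178.83618441368301 80.2143371468499
```

```bash
python3 -m jog '[[[0.2,3.5,0.15,0.3,0],[0,7,0.15,0.3,0],[0,10,0.15,0.3,0],[0,11.3,0.15,0.3,0],[0,11.6,0.15,0.3,0],[0,11.6,0.15,0.3,0],[-0.5,11.6,0.15,0.3,0],[-1,11.6,0.15,0.3,0],[-1,11.6,0.15,0.3,0],[-1,11.6,0.15,0.3,0],[-1,11.6,0.15,0.3,0],[-1,11.6,0.15,0.3,0]]]' 70; python3 go.py 661 186.5 76 -8.6
```

```text
clock: 13.7
ee_pos: [0.6627, 0.1888, 0.0825]
eef_rot: [0.706, 0.053, 0.704, -0.052]
force: [-2.6, -0.8, 7.2]
grip_width: 0.155
t 13.7 pos [662.7 188.8  82.5] yaw -8.54 grip 0.155 F [-2.6 -0.8  7.2] q6 0.26
[ 0.65 -0.25 -0.13] twist 0.1
```

```bash
python3 -m jog '[[[-1,-1,0,0,0],[-1,-4,0,0,0],[-1,-8,0,0,0],[-1,-12,0,0,0],[-1,-14,0,0,0],[-1,-14,0,0,0],[-1,-14,0,0,0]]]' 70; python3 go.py 493.8 -74.2 222 -88.2
```

```text
clock: 14.28
ee_pos: [0.6619, 0.1887, 0.2212]
eef_rot: [0.706, 0.053, 0.704, -0.052]
force: [-0.0, 0.1, -3.9]
grip_width: 0.156
t 14.28 pos [661.9 188.7 221.2] yaw -8.54 grip 0.156 F [-0.   0.1 -3.9] q6 0.26
[ -0.12 -28.5  -12.72] twist 79.7
```

```bash
python3 -m jog '[[[-1,0,-1.5,-0.7,3],[-1,0,-4,-1.8,8],[-1,0,-6.5,-2.9,14],[-1,0,-9,-4,20],[-1,0,-11.5,-5.1,26],[-1,0,-14,-6.2,32],[-1,0,-16.5,-7.3,38],[-1,0,-19,-8.5,44],[-1,0,-21.5,-9.6,50],[-1,0,-24,-10.7,56],[-1,0,-26,-11.6,62],[-1,0,-27.5,-12.3,68],[-1,0,-28.2,-12.6,74],[-1,0,-28.5,-12.72,78],[-1,0,-28.5,-12.72,79.7],[-1,0,-28.5,-12.72,79.7],[-1,0,-28.5,-12.72,79.7]]]' 70
python3 - <<'E'
from h import *
c=cap('scene'); t=cap('top')
a=cv2.resize(c['img'][130:270,230:350],None,fx=4,fy=4,interpolation=cv2.INTER_CUBIC)
cv2.imwrite('pics/c8.png',cv2.convertScaleAbs(a,alpha=1.4))
E
python3 go.py 493.8 -74.2 108.5 -88.2
```

```text
clock: 15.7
ee_pos: [0.4932, -0.0741, 0.2188]
eef_rot: [0.507, 0.492, 0.509, -0.492]
force: [-0.1, -0.4, -2.6]
grip_width: 0.153
t 15.8 pos [493.5 -74.  219.2] yaw -88.17 grip 0.157 F [ 0.7  0.7 -3.8] q6 1.15
[11.07  0.05  0.03] twist 0.0
```

View pics/c8.png

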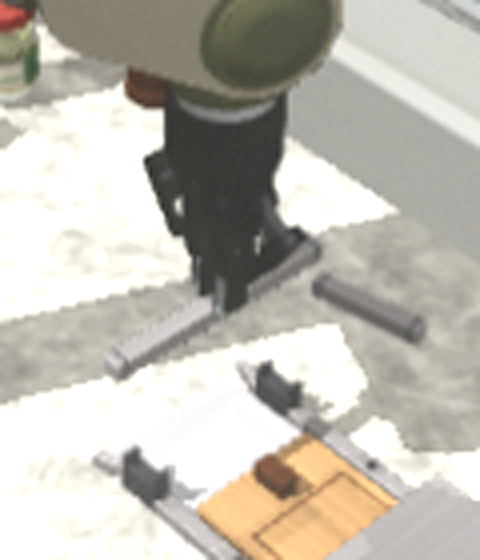

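```bash
python3 - <<'E'
from h import *
c=load('scene')
S=lambda U,V,z:(px2w(c,(U+.5)/4-.5+230,(V+.5)/4-.5+130,z)*1000)
p,q=S(318,250,.145),S(118,362,.145);d=p-q;print(p,q,(p+q)/2,np.hypot(*d[:2]),np.degrees(np.arctan2(d[1],d[0])))
E
python3 -m jog '[[[-1,3,0,0,0],[-1,6,0.05,0.03,0],[-1,8,0.05,0.03,0],[-1,9,0.05,0.03,0],[-1,9.5,0.05,0.03,0],[-1,9.7,0.05,0.03,0],[-1,9.7,0.05,0.03,0]]]' 70
python3 - <<'E'
from h import *
c=cap('scene'); t=cap('top')
a=cv2.resize(c['img'][200:260,240:320],None,fx=8,fy=8,interpolation=cv2.INTER_CUBIC)
cv2.imwrite('pics/c9.png',cv2.convertScaleAbs(a,alpha=1.4))
E
python3 go.py 493.8 -74.2 108.5 -88.2
```

```text
[586.43753525 -76.0182883  145.        ] [407.91655175 -73.94757314 145.        ] [497.1770435  -74.98293072 145.        ] 178.5329925077777 -0.6645600783655167
clock: 16.38
ee_pos: [0.4946, -0.0746, 0.1235]
eef_rot: [0.508, 0.492, 0.507, -0.492]
force: [-0.5, -0.2, -1.7]
grip_width: 0.159
t 16.48 pos [494.8 -74.7 123.9] yaw -88.24 grip 0.156 F [ 1.   0.  -2.7] q6 1.16
[ 1.54 -0.1  -0.06] twist -0.0
```

View pics/c9.png

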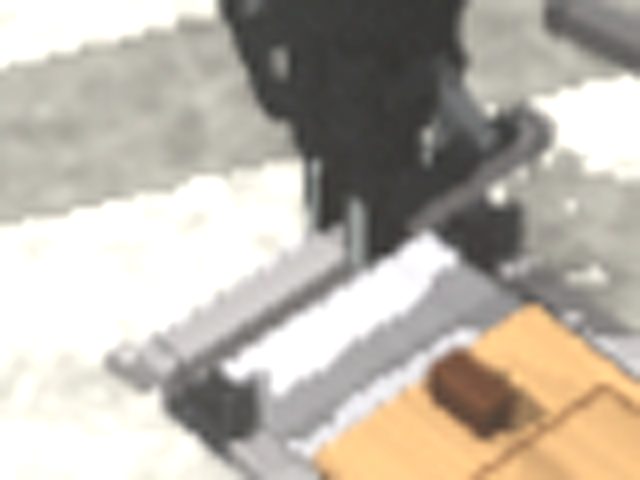

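```bash
python3 -m jog '[[[-1,0.4,-0.1,0,0],[-1,0.8,-0.1,0,0],[-1,1.1,-0.1,0,0],[-1,1.3,-0.1,0,0],[-1,1.45,-0.1,0,0],[-1,1.6,-0.1,0,0],[-1,1.6,-0.1,0,0],[-1,1.6,-0.1,0,0]]]' 70; python3 go.py 493.8 -74.2 108.5 -88.2
```

```text
clock: 17.15
ee_pos: [0.4932, -0.0745, 0.1083]
eef_rot: [0.508, 0.492, 0.508, -0.492]
force: [-8.2, 2.8, 17.6]
grip_width: 0.158
t 17.15 pos [493.2 -74.5 108.3] yaw -88.22 grip 0.158 F [-8.2  2.8 17.6] q6 1.15
[-0.02  0.06 -0.03] twist -0.0
```

The height matches the seats (resting on a horn it would read about 117 mm), with contact force. I release and retreat.

```bash
python3 -m jog '[[[-1,-0.08,0,0,0],[-0.3,-0.08,0,0,0],[-0.2,-0.08,0,0,0],[-0.2,-0.08,0,0,0],[-0.2,-0.08,0,0,0],[-0.2,-2,0,0,0],[-0.2,-5,0,0,0],[-0.2,-9,0,0,0],[-0.2,-13,0,0,0],[-0.2,-13,0,0,0],[-0.2,-15,0,4,0],[-0.2,-15,0,8,0],[-0.2,-15,0,12,0],[-0.2,-15,0,-0,0]]]' 70; python3 go.py 400 200 260 -88.2
```

```text
clock: 18.32
ee_pos: [0.4944, -0.1684, 0.2563]
eef_rot: [0.504, 0.497, 0.501, -0.498]
force: [1.2, 0.4, -0.7]
grip_width: 0.395
t 18.32 pos [ 494.4 -168.4  256.3] yaw -89.44 grip 0.395 F [ 1.2  0.4 -0.7] q6 1.01
[ -0.56  -9.08 -36.93] twist -1.2
```

```bash
python3 -m jog '[[[0,-2,0,-4,0],[0,-2,0,-8,0],[0,-2,-2,-12,0],[0,-2,-4,-16,0],[0,-2,-6,-20,0],[0,-2,-8,-24,0],[0,-2,-9,-28,0],[0,-2,-9,-32,0],[0,-2,-9,-34,0],[0,-2,-9,-34,0],[0,-2,-9,-34,0]]]' 70
python3 - <<'E'
from h import *
c=cap('scene'); t=cap('top')
a=cv2.resize(c['img'][205:300,245:365],None,fx=5,fy=5,interpolation=cv2.INTER_CUBIC)[:, :470]
b=cv2.resize(t['img'][180:240,285:365],None,fx=4,fy=4,interpolation=cv2.INTER_CUBIC)
f=cv2.resize(t['img'][100:310,60:488],(320,157),interpolation=cv2.INTER_AREA)
b=np.vstack([b,f,np.zeros((475-397,320,3),np.uint8)])
cv2.imwrite('pics/c10.png',cv2.convertScaleAbs(np.hstack([a,b]),alpha=1.4))
E
python3 go.py
```

```text
clock: 19.23
ee_pos: [0.395, 0.1853, 0.2766]
eef_rot: [0.508, 0.491, 0.508, -0.492]
force: [-0.0, 0.2, 0.5]
grip_width: 0.5
t 19.33 pos [395.4 183.7 276.7] yaw -88.26 grip 0.503 F [-0.3 -0.3  0.4] q6 1.71
```

View pics/c10.png

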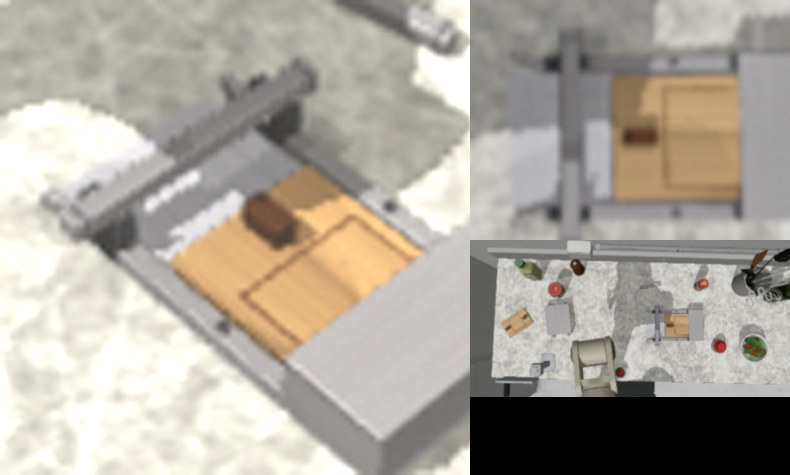

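The scene crop shows the bar lying across both posts with a horn visible behind it at (230,85). The top view has it at column 570, square to the rails, with the board's rear edge clear of it. Now a numeric check.

Run:
```python
from h import *
t=load('top');c=load('scene')
B=lambda U,V,z:(px2w(t,(U+.5)/4-.5+285,(V+.5)/4-.5+180,z)*1000).round(1)
S=lambda U,V,z:(px2w(c,(U+.5)/5-.5+245,(V+.5)/5-.5+205,z)*1000).round(1)
print('bar top cam',B(100,30,.042),B(101,237,.042),'rear',B(142,75,.015),B(142,200,.015),'hood',B(270,55,.044),B(270,220,.044))
print('bar scene',S(303,72,.034),S(62,212,.034))
# predicted bar end px (scene crop) for seated pose
th=np.radians(1.75);ex=np.array([np.cos(th),np.sin(th),0])
for z in (.034,.043):
  for s in (-.095,.095): print(z,s,((w2px(c,np.array([.494,-.0742,z])+s*ex)-[245,205]+.5)*5-.5).round(0))
```

```text
bar top cam [585.6 -72.4  42. ] [407.2 -76.3  42. ] rear [ 549.  -113.9   15. ] [ 439.1 -115.6   15. ] hood [ 567.7 -220.1   44. ] [ 425.4 -221.5   44. ]
bar scene [587.1 -69.   34. ] [406.  -64.8  34. ]
0.034 -0.095 [ 66. 231.]
0.034 0.095 [308.  73.]
0.043 -0.095 [ 66. 220.]
0.043 0.095 [309.  62.]
```

Run:
```python
from h import *
c=load('scene'); th=np.radians(1.75);ex=np.array([np.cos(th),np.sin(th),0]);ey=np.array([-ex[1],ex[0],0])
U0,V0,F=250,210,9
a=cv2.convertScaleAbs(cv2.resize(c['img'][V0:V0+60,U0:U0+70],None,fx=F,fy=F,interpolation=cv2.INTER_CUBIC),alpha=1.5)
for dx in (-.095,.095):
  pts=[((w2px(c,np.array([.494,-.0742,0])+dx*ex+dy*ey+[0,0,z])-[U0,V0]+.5)*F-.5).astype(int) for dy,z in ((-.008,.026),(.008,.026),(.008,.042),(-.008,.042))]
  cv2.polylines(a,[np.array(pts)],True,(0,0,255),1)
cv2.imwrite('pics/c11.png',a)
```

```text
(no output)
```

Picture limit reached, so I check the left end numerically.

Run:
```python
from h import *
c=load('scene'); th=np.radians(1.75);ex=np.array([np.cos(th),np.sin(th),0]);ey=np.array([-ex[1],ex[0],0])
for dx in (-.095,.095):
  for zz in (0,.009): print(dx,zz,[w2px(c,np.array([.494,-.0742,zz])+dx*ex+dy*ey+[0,0,z]).round(1).tolist() for dy,z in ((-.008,.026),(.008,.026),(.008,.042),(-.008,.042))])
g=cv2.cvtColor(c['img'],cv2.COLOR_BGR2GRAY)
print('left cols 250-275');
for v in range(238,262): print(v,' '.join('%3d'%x for x in g[v,250:276]))
print('right cols 292-315')
for v in range(210,236): print(v,' '.join('%3d'%x for x in g[v,292:316]))
```

```text
-0.095 0 [[259.7, 254.3], [256.0, 251.0], [255.9, 247.2], [259.7, 250.5]]
-0.095 0.009 [[259.7, 252.2], [255.9, 248.9], [255.8, 245.0], [259.6, 248.3]]
0.095 0 [[307.9, 222.5], [304.1, 219.7], [304.4, 215.8], [308.3, 218.6]]
0.095 0.009 [[308.1, 220.3], [304.3, 217.5], [304.6, 213.6], [308.5, 216.4]]
left cols 250-275
238 202 197 193 189 190 190 191 184 182 185 187 183 178 170 164 163 159 159 159 157 145 127 133 129 130 131
239 199 197 191 182 176 176 179 179 180 186 188 178 168 164 159 159 159 154 136 141 134 129 129 131 132 135
240 186 189 186 178 165 163 167 173 178 182 179 167 161 159 160 159 157 147 126 130 128 130 130 133 133 125
241 177 182 188 187 175 167 166 169 171 168 165 159 154 127 125 138 144 133 128 129 131 132 133 131 107  98
242 174 176 184 189 171 152 157 162 161 159 156 135 114  86  99 126 133 128 131 132 133 131 123 102  86  85
243 178 171 175 164 147 136 140 150 154 155 132  96  91 120 119 128 130 131 133 133 131 106  98  83  87  95
244 180 181 172 130 122 146 148 135 141 146 114 102 117 132 129 130 131 132 130 119 103  85  84  90 118 145
245 171 171 156 116 110 
[... 3730 characters left out ...]

229 100  90  83  81  78  69  71  45  45  46  50  48  56  83 108 101 104 101 106 116 126 131 132 131
230  90  81  84  87  58  49  46  43  44  46  47  48  58  90 106  99 102 102 106 110 120 129 133 131
231  81  83  95 106  86  59  46  44  44  45  47  50  64  85  96  97 100 102 105 110 112 121 128 126
232  91  91 111 115 111  93  61  44  45  48  62  73  77  82  84  90  91 100 103 107 108 113 118 119
233 108 108 116 116 115 112  97  72  49  50  68  81  82  82  81  84  91  96  97  98 102 108 111 116
234 112 115 115 116 116 116 112  96  81  67  66  71  78  82  83  88  91  92  93  95  98 101 109 121
235 112 112 116 115 116 108 106 102  99  89  74  66  70  79  91  91  91  91  90  92  96 109 115 121
```

Bar's top-front edge in the scene image is at row about 245 (column 268) and about 223 (column 302). A seated bar should give 245.1 and 222.7, while resting on a horn would be about 2 px higher. Both ends are down, so I hand in.

```bash
python3 -c "
from station import env
print(env.close_job())"
```

```text
the job is handed in; nothing more can be done
None
```

The board is fully home in the stand and the long bar lies across both posts. I handed the job in at about 19 s of the 61 s allowed.

**What I did**
- I gripped handle_a, pulled the larger board straight out of the garage and slid it up the ramp.
- I let go before the hood, regripped handle_b and pushed until the board stopped. The push force there was 36 N with almost no further movement.
- I then picked up the longer bar, turned it about 80° and lowered it into the notches. The arm ended clear of everything, touching nothing.

**Last checks**
- **Board home:** its rear edge is about 106 mm from the hood edge, against 106 mm expected.
- **Bar seated:** the gripper let go of it at 108.3 mm, against 108.5 mm expected. The bar's front edge in the scene image matches the seated position within about 0.3 px at both posts; lying on a horn would be about 2 px off.
- **Bar square:** its angle is 1.3°, against about 1.75° for the stand, and it is centred within about 3 mm.

**What disagreed:** my first reading of the bar's left end put it 6–9 mm too high. The picture limit stopped me viewing a close-up, so I settled it from the pixel values instead. The very end of the bar there still read about 1 px off.

I did not measure the shorter bar or the other things again; none of the planned moves went near them.

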